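Put the cake tools away in the counter drawer

ROBOT

A 6-joint arm with a two-finger parallel gripper is mounted at the origin on the work surface. World frame = base frame: x ahead of the robot, y to its left, z up, the work surface at z = 0. Lengths are in m, angles in rad, forces in N, time in s.
With the tool pointing down it reaches from about 0.425 to 1.125 m from the base axis. Payload 14.9 kg.
Tool frame: the origin (TCP) lies at the very end of the fingers, on their centre line; the grasp point (between the pads) lies 19 mm behind it; z points along the fingers, y is the line along which they close (so a half turn about z gives the same grasp; the last joint's range is limited). The gripper opens to 91 mm and grips with 3 to 60 N. Pads are 32 mm wide; open, the fingers measure 118 mm over their backs; the gripper's body (76 mm by 178 mm) begins 60 mm behind the grasp point.
Start: joints at [1.293, 0.379, 1.734, -0, 1.028, -0.033], TCP at [0.17, 0.679, 0.214] pointing down, gripper open.
Joint ranges: [-2.77, 2.77], [-0.74, 2.19], [0, 2.66], [-1.06, 4.2], [0.31, 2.87], [-3.08, 3.08]. Speed limits (rad/s): [1.89, 1.89, 2.39, 3.14, 3.14, 3.14].

INTERFACE

Orientations are given as a unit quaternion [w, x, y, z].
In Python, from workcell import arm gives the robot as it stands.
- The arm moves only by the tool send_rows, never from a script. Its argument "deltas" is a list of rows, each an object with "travel": the shift along the world's x, y, z in cm, a list of three; "turn": the turn, a rotation vector about the world's x, y, z in rad, a list of three; "grip": the opening, from 0 (shut) to 1 (fully open). In form: [{"travel": [dx, dy, dz], "turn": [ax, ay, az], "grip": grip}, ...]. A call has 1 to 10 rows; each row is the pose to reach, as a shift and turn from the pose commanded when the call began; what a row does not reach only later rows make up. A row lasts 1/12 s, in which the tool goes at most 41.7 mm and 7.16 degrees, less where a joint would pass 70% of its speed; a pose out of reach is approached as far as the arm can. A call with a gripper value outside its range is refused whole. The fingers move at their own pace and stop on an object; "force" is the grip in N (left out, the last holds). Time passes only in rows, so rows that repeat a pose let the fingers close. It gives the time, the measured TCP pose, the force, the opening and the grip force at its end, in the units of the state.
- arm.observe(): the state, without advancing time (a new reading comes with each control period).
- arm.capture(name): name is "scene" or "side" or "wrist"; returns (picture, depth): 420x560x3 uint8, blue, green, red; 420x560 float32, m along the optical axis (not along the pixel's ray), 0 where there is no reading.
- arm.camera_info(name): a dict with "mtx" (3x3 intrinsics, pixels), "rvec" (rotation vector, rad) and "tvec" (3), from world to camera coordinates, as OpenCV has them. Camera axes: x right, y down, z forward; pixel columns grow to the right and rows downward; lengths in m; the calibration is good to about 2 mm. A picture is of the moment at which its call begins: read the wrist's pose just before it. camera_info takes no time and is no camera call; for the wrist camera it gives the pose at the moment of the call.
- arm.hand_in(): hands the job in; it is judged then, once.
Trained networks look in the newest picture that a camera, given by its name, has taken for a name from the list of things; names that differ only in an ending like _2 or _b are one class to them, and where a whole thing is asked for, a point or a joint stands for the part that bears it (a point fixed in the world has none). Each returns a list of dicts, best first, with "p" (0 to 1); they miss things now and then, are a little off and sometimes report something else, mostly with a low value. They report only what shows in the picture. A call takes as long as a camera call.
- arm.recognise(camera, target): "point" ([x, y, z] in m, in world coordinates, good to about 4 mm: the middle of the surface that is visible of it).
- arm.outline_of(camera, target): "mask" (420x560 bool, what is visible of it).
- arm.tip_of(camera, target): "point" ([x, y, z] in m, in world coordinates, good to about 4 mm: a listed point, or the origin of a listed thing).
The state is a dict: "clock": time; "joint_positions": joint angles; "qd": joint speeds; "joint_efforts": joint torques, N m; "eef_pos": TCP position; "tcp_rot": TCP orientation; "contact_force": force on the tool from outside, world axes, zero at the start; "moment": the same for the moment, N m; "width": finger opening in m; "finger_force": force on a finger pad.
Only numpy, scipy, OpenCV 4.12 (cv2) and the standard library are available. Lean on these libraries where they do the work, as an engineer would, in place of code of your own. Each camera call takes 0.05 s, during which the arm holds its last target. There are 200 camera calls.

TASK

Clear the cake counter: lay the cake server and the pastry brush flat in the open drawer, each in the compartment cut to its shape with its head in the wide end, then push the drawer fully shut without slamming it. Lay the tools down rather than dropping them, and leave the other things on the counter where they are.

Things in the scene. Friction and masses are not known exactly. Their poses are not given: they have to be found in the camera images.
- server: Cake server lying flat, 230 long: cream handle (18 wide, 18 high), leaf-shaped brass blade (4 thick, up to 56 wide). Origin: mid-length, on the underside. x axis runs along it from handle to blade tip, z up. Handle x = -115 to +5 mm, blade +5 to +115. Balance point and best grip near x = -20 mm. 130 g (varies).
- server_tip (a point): Tip of the server's blade, 115 mm along its x axis from its origin.
- brush: Rigid pastry brush lying flat, 220 long: pale wooden handle (18 wide, 18 high), steel ferrule (32 wide, 15 high), cream bristles (34 wide, 14 high). Origin: mid-length, on the underside. x axis runs along it from handle to bristles, z up. Handle x = -110 to +40 mm, head +38 to +110. Balance point near x = +10 mm; grip near -10. 80 g (varies).
- brush_tip (a point): End of the brush's bristles, 110 mm along its x axis from its origin.
- drawer (a joint): How far the drawer has been pushed in, m: 0 is pulled right out, 0.21 is fully shut. It slides level along the cabinet's x axis with about 3 N of friction and stays where it is left.
- cabinet: Low dark wooden cabinet fixed on the counter, 286 wide (y), 240 deep (x), 86 high. Three upturned cups on a tray (142 above the counter) stand on its rear half, 115 mm or more behind the front face. Origin: under the middle of its front face, on the counter. x points into the cabinet (the way the drawer closes), y to its left seen from the robot, z up.
- drawer_inside (a point): Middle of the drawer's inner floor, 18 mm above the counter; axes as the cabinet's. Inside 160 deep (x), 254 wide (y). Above this floor: front panel 54 high (12 thick), side walls 36, rear wall 26. Pale wooden blocks 14 high shape two compartments that run along y; the middle |y| < 50 mm is free of blocks, as finger room. The opening under the cabinet top is 56 high
- server_bed (a point): On the drawer's inner floor, middle of the server's compartment, the one nearer the front panel (44 mm from its inner face); the server's origin belongs here. Axes as the cabinet's; moves with the drawer. Wide end (70 mm, for the blade) on the +y side, narrow end (30 mm, for the handle) on the -y side; 254 long.
- brush_bed (a point): On the drawer's inner floor, middle of the brush's compartment, the rear one (74 mm behind the server's, 42 mm from the rear wall); the brush's origin belongs here. Axes as the cabinet's; moves with the drawer. Wide end (46 mm, for the bristles) on the -y side, narrow end (30 mm, for the handle) on the +y side; 254 long.
- drawer_knob (a point): Centre of the outer face of the drawer's round brass knob (30 mm diameter), 30 mm in front of the panel's outer face, 42 mm above the counter. Axes as the cabinet's.
- teaspoon: Metal teaspoon, 150 long, lying on the counter; bystander.
- mug: White mug, 80 diameter, 90 high; bystander. Origin under its centre.
- syrup: Amber syrup bottle, 66 diameter, 200 high; bystander. Origin under its centre.

How it is judged:
On the way, in this order (a step that is already met when the one before it is completed fails the run):
1. both tools lie flat in their own compartments, heads in the wide ends, let go (x of server in the frame of server_bed between -0.012 and 0.012 m and y of server in the frame of server_bed between -0.022 and 0.022 m and z of server in the frame of server_bed below 0.006 m and angle between each of server, brush's own z axis and vertical below 0.1 rad and angle between the x axis of server and the y axis of server_bed, either way round below 0.15 rad and y of server_tip in the frame of server_bed above 0.06 m and contact force between the fingers and server below 0.1 N and linear speed of each of server, brush below 0.05 m/s and x of brush in the frame of brush_bed between -0.012 and 0.012 m and y of brush in the frame of brush_bed between -0.022 and 0.022 m and z of brush in the frame of brush_bed below 0.006 m and angle between the x axis of brush and the y axis of brush_bed, either way round below 0.15 rad and y of brush_tip in the frame of brush_bed below -0.06 m and contact force between the fingers and brush below 0.1 N), for 0.2 s.
2. the drawer is pushed shut (value of joint drawer above 0.204 m), for 0.2 s.
At the end, for the whole second after the job is handed in: Both tools lie flat (0.1 rad, within 6 mm of the drawer floor), released and at rest, in their own compartments: origin within 12 mm across and 22 mm along of its middle, within 0.15 rad of its line, head in the wide end; drawer shut to within 6 mm (all of step 1 and value of joint drawer above 0.204 m); the robot touches nothing.
It fails at once if the teaspoon, mug, or syrup bottle is shoved more than 30 mm from its place (distance of any of teaspoon, mug, syrup from where it was at the start of the episode above 0.03 m).
It fails at once if the server is dropped or thrown (let go and moving faster than 0.75 m/s, a fall of about 30 mm) (linear speed of server above 0.75 m/s and contact force between the fingers and server below 0.05 N).
It fails at once if the brush is dropped or thrown (let go and moving faster than 0.75 m/s, a fall of about 30 mm) (linear speed of brush above 0.75 m/s and contact force between the fingers and brush below 0.05 N).
It fails at once if the drawer is slammed (moving in faster than 0.6 m/s) (velocity of joint drawer above 0.6 m/s).
It also fails if it takes over 72 s, if anything falls off the work surface, if the arm or the gripper's body presses on something with over 40 N, if the wrist force passes 120 N, or if a joint passes its speed limit or range.

## Working session

There is one attempt and no reset: what is moved stays moved. The work goes in short steps, Python scripts to look and compute and a tool call to move; the robot and the scene stay as the last step left them, time stands still between calls to the robot, and variables do not carry over. Pictures are saved under pics/ and viewed, at most 10 in all, crops included, and the job is handed in when it is done.

Besides the shell and the picture viewer there is one more tool, called after "Emit:" by a JSON object that holds its "op" and its "data". send_rows: Moves the arm, as the interface text tells. Its arguments: {"type":"object","properties":{"deltas":{"type":"array"},"force":{"type":"number"}},"required":["deltas"]}

```bash
ls; mkdir -p pics
python3 - <<'E'
from workcell import arm
import cv2,numpy as np
a,da=arm.capture("scene");b,db=arm.capture("side")
cv2.imwrite("pics/a.png",a);cv2.imwrite("pics/b.png",b)
for t in ["server","server_tip","brush","brush_tip","server_bed","brush_bed","drawer_inside","drawer_knob","cabinet","teaspoon","mug","syrup"]:
  for c in ["scene","side"]:
    r=arm.tip_of(c,t)[:1]
    print(t,c,[(np.round(x["point"],3),round(x["p"],2)) for x in r])
s=arm.observe();print(s)
E
```

```text
pics
server scene [(array([ 0.524,  0.375, -0.001]), 0.94)]
server side [(array([ 0.531,  0.371, -0.004]), 0.81)]
server_tip scene [(array([0.565, 0.05 , 0.015]), 0.51)]
server_tip side [(array([0.636, 0.354, 0.001]), 0.95)]
brush scene [(array([ 0.454, -0.373,  0.003]), 0.69)]
brush side [(array([ 0.45 , -0.368,  0.001]), 0.88)]
brush_tip scene [(array([ 0.549, -0.324,  0.01 ]), 0.77)]
brush_tip side [(array([ 0.55 , -0.331,  0.004]), 0.92)]
server_bed scene [(array([0.563, 0.05 , 0.017]), 0.62)]
server_bed side [(array([0.562, 0.049, 0.018]), 0.95)]
brush_bed scene [(array([0.636, 0.036, 0.015]), 0.79)]
brush_bed side [(array([0.633, 0.037, 0.02 ]), 0.58)]
drawer_inside scene [(array([0.604, 0.04 , 0.02 ]), 0.72)]
drawer_inside side [(array([0.598, 0.045, 0.02 ]), 0.79)]
drawer_knob scene [(array([0.479, 0.064, 0.045]), 0.92)]
drawer_knob side [(array([0.481, 0.066, 0.039]), 0.62)]
cabinet scene [(array([ 0.708,  0.026, -0.   ]), 0.92)]
cabinet side [(array([0.708, 0.026, 0.003]), 0.67)]
teaspoon scene [(array([ 0.431,  0.515, -0.002]), 0.65)]
teaspoon side [(array([0.438, 0.517, 0
[... 186 characters left out ...]
{'clock': 1.3, 'joint_positions': array([ 1.29269919e+00,  3.78866207e-01,  1.73419789e+00, -1.68442763e-05,
        1.02848539e+00, -3.32811846e-02]), 'qd': array([ 0.00044758,  0.0004196 , -0.00085485,  0.00162473, -0.00161423,
       -0.00066153]), 'joint_efforts': array([-5.34295850e-04, -7.63700151e+01, -4.34752357e+01,  6.50453917e-02,
        3.89569206e-02,  4.53176611e-06]), 'eef_pos': array([0.16966683, 0.67914882, 0.21395645]), 'tcp_rot': array([1.04735792e-05, 1.22098204e-01, 9.92518024e-01, 2.02055457e-05]), 'contact_force': array([ 0.6498528 , -0.23821639, -0.27130678]), 'moment': array([-0.00304774, -0.05025807, -0.05063961]), 'finger_force': 0.0, 'width': 0.09116209014323876}
```

View pics/a.png

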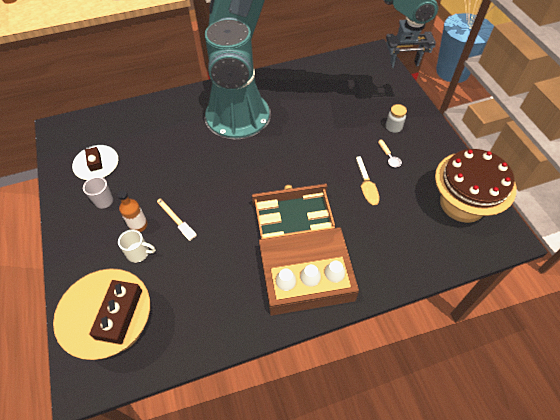

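View pics/b.png

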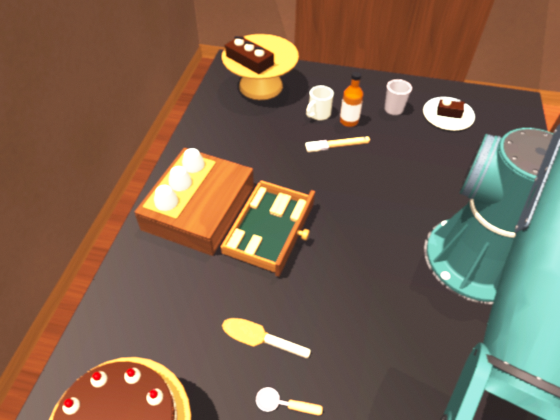

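```bash
cat > h.py <<'E'
from workcell import arm
import cv2,numpy as np
def cloud(c):
    i=arm.camera_info(c); im,d=arm.capture(c)
    K=np.array(i["mtx"]);R=cv2.Rodrigues(np.array(i["rvec"],float))[0];t=np.array(i["tvec"],float).ravel()
    v,u=np.mgrid[:420,:560]
    p=np.stack([(u-K[0,2])/K[0,0]*d,(v-K[1,2])/K[1,1]*d,d],-1)
    w=(p-t)@R; w[d<=0]=np.nan
    return im,w
def axis(P):
    (c,s,a)=cv2.minAreaRect((P[:,:2]*1000).astype(np.float32)); return c,s,a
E
python3 - <<'E'
from h import *
for c in ["scene","side"]:
  im,w=cloud(c)
  for t in ["server","brush","teaspoon"]:
    r=arm.outline_of(c,t)[:1]
    if not r: print(c,t,"none");continue
    P=w[r[0]["mask"]];P=P[np.isfinite(P[:,0])]
    P=P[P[:,2]>-.01]
    ctr=P[:,:2].mean(0);_,_,V=np.linalg.svd(P[:,:2]-ctr,full_matrices=False);d=V[0]*np.sign(V[0,0])
    s=(P[:,:2]-ctr)@d; q=np.percentile(s,[.5,99.5]);mid=ctr+d*q.mean()
    print(c,t,"p",round(r[0]["p"],2),len(P),"mid",mid.round(4),"len",np.ptp(q).round(3),"yaw",np.degrees(np.arctan2(d[1],d[0])).round(1),"z",np.percentile(P[:,2],[5,50,95]).round(3))
  a=-.17;o=np.array([.708,.026]);M=np.array([[np.cos(a),-np.sin(a)],[np.sin(a),np.cos(a)]])
  Q=w.reshape(-1,3);Q=Q[np.isfinite(Q[:,0])]
  L=(Q[:,:2]-o)@M
  # front panel top
  k=(L[:,0]>-.225)&(L[:,0]<-.17)&(abs(L[:,1])<.12)&(Q[:,2]>.068)&(Q[:,2]<.078)
  f=np.polyfit(L[k,1],L[k,0],1);print(c,"panel top",k.sum(),f.round(4),np.percentile(L[k,0],[5,50,95]).round(4),np.percentile(L[k,1],[1,99]).round(4))
  k=(L[:,0]>-.18)&(L[:,0]<-.04)&(abs(L[:,1])<.12)&(Q[:,2]>.03)&(Q[:,2]<.035)
  H=np.histogram2d(L[k,0],L[k,1],bins=[np.arange(-.19,-.02,.01),np.arange(-.14,.15,.02)])[0].astype(int);print(k.sum());print(H)
  k=(abs(L[:,1])<.16)&(L[:,0]>-.02)&(L[:,0]<.09)&(Q[:,2]>.082)&(Q[:,2]<.092)
  print("cab top",k.sum(),axis(np.c_[L[k]]),np.percentile(L[k],[1,99],axis=0).round(4))
E
```

```text
scene server p 0.73 420 mid [0.533  0.3734] len 0.218 yaw -8.2 z [-0.002  0.005  0.02 ]
scene brush p 0.92 356 mid [ 0.4548 -0.3708] len 0.216 yaw 22.9 z [0.002 0.014 0.02 ]
scene teaspoon p 0.75 188 mid [0.4382 0.519 ] len 0.142 yaw 5.9 z [-0.002  0.009  0.021]
scene panel top 160 [-0.004  -0.1932] [-0.1995 -0.1936 -0.1864] [-0.1176  0.1156]
268
[[ 0  0  0  0  0  0  0  0  0  0  0  0  0  0]
 [ 0  5  6  7  4  0  0  0  0  1  2  1  2  0]
 [ 0  6  8  7  3  0  0  0  0  0  0  0  0  0]
 [ 0  2  1  1  1  0  0  0  0  0  0  0  0  0]
 [ 0  0  0  0  0  0  0  0  0  0  0  0  0  0]
 [ 0  0  0  0  0  0  0  0  0  0  0  0  0  0]
 [ 0  7  9  3  2  0  0  0  0  0  0  0  0  0]
 [ 0  8  9  7  2  0  0  0  0  0  0  1  0  0]
 [ 0 10  7  5  3  0  0  0  0  3  6  8  9  0]
 [ 0  3  6  6  2  0  0  0  0  4  7  6  8  0]
 [ 0  0  0  0  0  0  0  0  0  2  6  3  2  0]
 [ 0  0  0  0  0  0  0  0  0  0  0  0  0  0]
 [ 0  0  0  0  0  0  0  0  0  0  0  0  0  0]
 [ 0  0  0  0  0  0  0  0  0  2  5  7  3  0]
 [ 0  7  8  3  1  0  0  0  0  3  8  5  5  0]
 [ 0  0  0  0  0  0  0  0  0  0  0  0  0  0]]
cab top 1654 ((45.427814483642
[... 637 characters left out ...]
 0  0]
 [ 0  0  0  0  0  0  0  0  0  0  0  0  0  0]
 [ 0  2  5  6  2  0  0  0  0  0  0  0  0  0]
 [ 0 12 13 14  9  0  0  0  0  0  0  0  0  0]
 [ 0 12  9 14  8  0  0  0  0  4  9  7  6  0]
 [ 0 12 11  9  6  0  0  0  0  9 16 15 11  0]
 [ 0  0  5  4  2  0  0  0  0  8 15 13  7  0]
 [ 0  0  0  0  0  0  0  0  0  0  0  0  0  0]
 [ 0  0  0  0  0  0  0  0  0  0  0  0  0  0]
 [ 0  0  0  0  0  0  0  0  0  0  2  3  1  0]
 [ 0  3  3  3  2  0  0  0  0  7 14 14 11  0]
 [ 0 10 10 14  8  0  0  0  0  8 13 12 14  0]
 [ 0  0  0  0  0  0  0  0  0  0  0  0  0  0]]
cab top 2359 ((42.70906066894531, 0.612823486328125), (94.49933624267578, 291.13525390625), 0.002984005957841873) [[-0.0024 -0.1379]
 [ 0.0889  0.1435]]
```

Emit:
{"op": "send_rows", "data": {"deltas": [{"travel": [3.5, -3.1, 0.5], "turn": [0, 0, 0.02], "grip": 1}, {"travel": [7, -6.2, 1], "turn": [0, 0, 0.05], "grip": 1}, {"travel": [10, -9, 1], "turn": [0, 0, 0.1], "grip": 1}, {"travel": [13, -12, 1], "turn": [0, 0, 0.1], "grip": 1}, {"travel": [16, -15, 1], "turn": [0, 0, 0.1], "grip": 1}, {"travel": [19, -18, 1], "turn": [0, 0, 0.1], "grip": 1}, {"travel": [22, -21, 1], "turn": [0, 0, 0.1], "grip": 1}, {"travel": [25, -24, 1], "turn": [0, 0, 0.1], "grip": 1}, {"travel": [27, -26.5, 1], "turn": [0, 0, 0.1], "grip": 1}, {"travel": [28, -28, 1], "turn": [0, 0, 0.1], "grip": 1}]}}

```text
clock: 2.53
eef_pos: [0.452, 0.3964, 0.2241]
tcp_rot: [0.0, 0.073, 0.997, -0.0]
contact_force: [-0.3, 0.1, -0.5]
width: 0.0915
finger_force: 0.0
```

```bash
cat >> h.py <<'E'
def tool(c,t,w=None,wd=0.03):
    if w is None: _,w=cloud(c)
    r=arm.outline_of(c,t)[:1]
    if not r: return print(c,t,"none")
    P=w[r[0]["mask"]];P=P[np.isfinite(P[:,0])]
    P=P[(P[:,2]>-.01)]
    ctr=np.median(P[:,:2],0);V=np.linalg.svd(P[:,:2]-P[:,:2].mean(0),full_matrices=False)[2];d=V[0]*np.sign(V[0,0]);n=np.array([-d[1],d[0]])
    s=(P[:,:2]-ctr)@d;e=(P[:,:2]-ctr)@n;q=np.percentile(s,[.3,99.7])
    # handle line: points high above surface
    k=P[:,2]>np.percentile(P[:,2],50); 
    print(c,t,round(r[0]["p"],2),len(P),"mid",(ctr+d*q.mean()+n*(np.percentile(e,1)+np.percentile(e,99))/2).round(4),"len",np.ptp(q).round(3),"wid",np.ptp(np.percentile(e,[1,99])).round(3),"yaw",np.degrees(np.arctan2(d[1],d[0])).round(1))
E
python3 - <<'E'
from h import *
s=arm.observe();print(s["eef_pos"],s["tcp_rot"],s["joint_positions"])
im,w=cloud("wrist");cv2.imwrite("pics/c.png",im)
for t in ["server"]:
  tool("wrist",t,w)
  for u in ["server","server_tip"]: print(u,[(np.round(x["point"],3),round(x["p"],2)) for x in arm.tip_of("wrist",u)[:1]])
E
```

```text
[0.45200175 0.3964248  0.22411808] [ 2.93576099e-04  7.31347972e-02  9.97322022e-01 -1.85582667e-06] [ 6.81402217e-01  2.13399069e-01  1.93314418e+00 -4.82858159e-04
  9.94624239e-01 -7.42730818e-01]
wrist server none
server [(array([ 0.529,  0.372, -0.002]), 0.72)]
server_tip [(array([0.641, 0.358, 0.005]), 0.78)]
```

View pics/c.png

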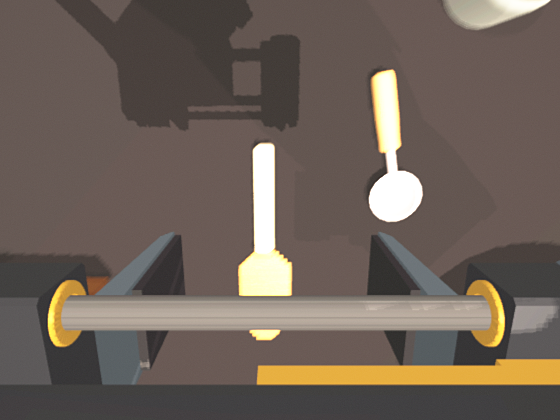

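Run:
```python
from h import *
im,w=cloud("wrist")
g=im.min(2)
m=np.zeros((420,560),bool);m[138:290,225:310]=im[138:290,225:310].max(2)>170
i=arm.camera_info("wrist");print(i["tvec"])
pts=[]
for v in range(146,246,8):
  u=np.flatnonzero(m[v]);p=np.nanmean(w[v,u],0);a,b=w[v,u[1]],w[v,u[-2]];pts.append(p);print(v,u[0],u[-1],p.round(4),np.linalg.norm(a-b).round(4))
pts=np.array(pts);f=np.polyfit(pts[:,0],pts[:,1],1);print("yaw",np.degrees(np.arctan(f[0])),f)
v=np.flatnonzero(m[:,264]);print("end",v[0],w[v[0]+1,264].round(4))
print("y at .5",np.polyval(f,[.49,.51]))
bl=w[255:290,225:310][m[255:290,225:310]];print("blade ctr",np.nanmean(bl,0),np.nanpercentile(bl[:,2],[10,50,90]))
```

```text
[-0.45953411 -0.40529451  0.29480513]
146 256 271 [0.4124 0.3912 0.0124] 0.0134
154 254 273 [0.4201 0.3901 0.0149] 0.0234
162 254 273 [0.428  0.3884 0.0149] 0.0241
170 254 273 [0.4362 0.3876 0.014 ] 0.0222
178 255 273 [0.4444 0.3869 0.0147] 0.0229
186 255 273 [0.4527 0.3856 0.0145] 0.0232
194 255 273 [0.461  0.3843 0.0146] 0.0242
202 255 273 [0.4695 0.3829 0.0147] 0.0196
210 255 273 [0.4779 0.3817 0.0153] 0.019
218 255 273 [0.4865 0.3803 0.0155] 0.0173
226 255 273 [0.4954 0.3789 0.0149] 0.0174
234 256 273 [0.504  0.3781 0.0159] 0.0162
242 256 273 [0.5131 0.3767 0.0154] 0.0165
yaw -8.2004228542957 [-0.14410973  0.45057287]
end 145 [0.4124 0.3918 0.0135]
y at .5 [0.3799591  0.37707691]
blade ctr [0.55471343 0.37039899 0.00335437] [0.00181063 0.00306501 0.00411735]
```

Emit:
{"op": "send_rows", "data": {"deltas": [{"travel": [2, -0.8, -3], "turn": [0, 0, 0], "grip": 1}, {"travel": [4, -1.6, -6.5], "turn": [0, 0, 0], "grip": 1}, {"travel": [5.3, -1.85, -10], "turn": [0, 0, 0], "grip": 1}, {"travel": [5.3, -1.85, -13.5], "turn": [0, 0, 0], "grip": 1}, {"travel": [5.3, -1.85, -17], "turn": [0, 0, 0], "grip": 1}, {"travel": [5.3, -1.85, -19.5], "turn": [0, 0, 0], "grip": 0.8}, {"travel": [5.3, -1.85, -21.2], "turn": [0, 0, 0], "grip": 0.6}, {"travel": [5.3, -1.85, -21.9], "turn": [0, 0, 0], "grip": 0.4}, {"travel": [5.3, -1.85, -21.9], "turn": [0, 0, 0], "grip": 0.2}, {"travel": [5.3, -1.85, -21.9], "turn": [0, 0, 0], "grip": 0}], "force": 30}}

```text
clock: 3.62
eef_pos: [0.5026, 0.3815, 0.0055]
tcp_rot: [0.0, 0.072, 0.997, 0.0]
contact_force: [-0.5, 0.3, 0.7]
width: 0.061
finger_force: 0.0
```

Emit:
{"op": "send_rows", "data": {"deltas": [{"travel": [0, 0, 0], "turn": [0, 0, 0], "grip": 0}, {"travel": [0, 0, 0], "turn": [0, 0, 0], "grip": 0}, {"travel": [0, 0, 0], "turn": [0, 0, 0], "grip": 0}, {"travel": [0, 0, 0], "turn": [0, 0, 0], "grip": 0}]}}

```text
clock: 3.95
eef_pos: [0.5031, 0.3809, 0.0058]
tcp_rot: [0.0, 0.072, 0.997, 0.0]
contact_force: [-0.2, 0.1, 0.7]
width: 0.0343
finger_force: 0.0
```

Emit:
{"op": "send_rows", "data": {"deltas": [{"travel": [0.2, -0.3, 0], "turn": [0, 0, 0], "grip": 0}, {"travel": [0.2, -0.3, 0], "turn": [0, 0, 0], "grip": 0}, {"travel": [0.2, -0.3, 0], "turn": [0, 0, 0], "grip": 0}, {"travel": [0.2, -0.3, 0], "turn": [0, 0, 0], "grip": 0}, {"travel": [0.2, -0.3, 0], "turn": [0, 0, 0], "grip": 0}, {"travel": [0.2, -0.3, 0], "turn": [0, 0, 0], "grip": 0}]}}

```text
clock: 4.45
eef_pos: [0.5049, 0.3776, 0.0051]
tcp_rot: [0.0, 0.072, 0.997, -0.0]
contact_force: [1.0, -4.2, 5.4]
width: 0.0175
finger_force: 30.0
```

Emit:
{"op": "send_rows", "data": {"deltas": [{"travel": [0, 0, 1], "turn": [0, 0, 0], "grip": 0}, {"travel": [0, 0, 4], "turn": [0, 0, 0], "grip": 0}, {"travel": [0, 0, 8], "turn": [0, 0, 0], "grip": 0}, {"travel": [0, -2, 12], "turn": [0, 0, 0], "grip": 0}, {"travel": [0, -5, 16], "turn": [0, 0, 0], "grip": 0}, {"travel": [0, -8, 19], "turn": [0, 0, 0], "grip": 0}, {"travel": [0, -12, 22], "turn": [0, 0, 0], "grip": 0}, {"travel": [0, -16, 24], "turn": [0, 0, 0], "grip": 0}, {"travel": [0, -20, 24], "turn": [0, 0, 0], "grip": 0}, {"travel": [0, -24, 24], "turn": [0, 0, 0], "grip": 0}]}}

```text
clock: 5.28
eef_pos: [0.5048, 0.1539, 0.2464]
tcp_rot: [0.002, 0.072, 0.997, 0.001]
contact_force: [1.1, 0.3, -1.2]
width: 0.018
finger_force: 30.0
```

Emit:
{"op": "send_rows", "data": {"deltas": [{"travel": [0, -3, 0], "turn": [0, 0, 0], "grip": 0}, {"travel": [0, -6, 0], "turn": [0, 0, 0], "grip": 0}, {"travel": [0, -8, 0], "turn": [0, 0, 0], "grip": 0}, {"travel": [0, -9, 0], "turn": [0, 0, 0], "grip": 0}, {"travel": [0, -9, 0], "turn": [0, 0, 0], "grip": 0}, {"travel": [0, -9, 0], "turn": [0, 0, 0], "grip": 0}]}}

```text
clock: 5.78
eef_pos: [0.5046, 0.0652, 0.244]
tcp_rot: [0.0, 0.073, 0.997, 0.0]
contact_force: [-0.1, -0.4, -1.8]
width: 0.018
finger_force: 30.0
```

Run:
```python
from h import *
im,w=cloud("wrist");s=arm.observe();print(s["eef_pos"],s["tcp_rot"],s["joint_positions"].round(3),s["width"])
np.save("w.npy",w);cv2.imwrite("pics/d.png",im)
for u in ["server","server_tip","server_bed","brush_bed","drawer_inside","drawer_knob"]: print(u,[(np.round(x["point"],3),round(x["p"],2)) for x in arm.tip_of("wrist",u)[:1]])
```

```text
[0.5046272  0.06563657 0.24395969] [-1.88020436e-05  7.23240249e-02  9.97381179e-01  1.37124658e-04] [ 0.083  0.034  2.097  0.     1.011 -1.343] 0.01783755010686753
server [(array([0.53 , 0.061, 0.238]), 0.97)]
server_tip []
server_bed [(array([0.527, 0.064, 0.242]), 0.39)]
brush_bed []
drawer_inside []
drawer_knob []
```

View pics/d.png

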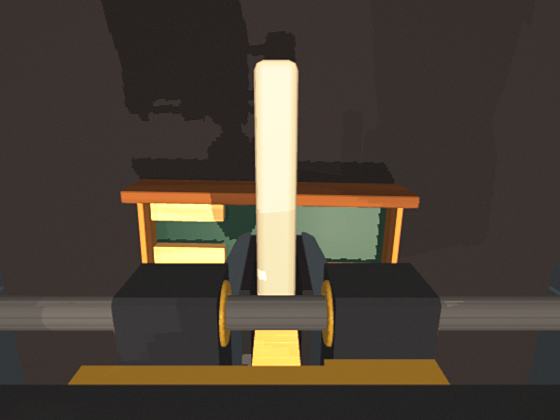

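Run:
```python
import numpy as np
from scipy import stats
w=np.load("w.npy")
for u in (155,170,185,200,215,330,350,370):
  print(u,[(v,*(w[v,u,[0,2]]*1000).round(0)) for v in range(178,264,3)] if u in(170,) else "")
P=w[150:264].reshape(-1,3);P=P[np.isfinite(P[:,0])]
k=(P[:,2]>.069)&(P[:,2]<.075)&(P[:,0]<.53)&(P[:,0]>.48);T=P[k]
f=stats.theilslopes(T[:,0],T[:,1]);print("panel",k.sum(),f[:2],"yaw",-np.arctan(f[0]),"xrange at y.05",np.percentile(T[:,0]-f[0]*(T[:,1]-.055),[1,50,99]),"y",np.percentile(T[:,1],[.5,99.5]))
k=(P[:,2]>.029)&(P[:,2]<.035)&(P[:,1]<.01)&(P[:,0]>.5);B=P[k]
a=-.168;M=np.array([[np.cos(a),-np.sin(a)],[np.sin(a),np.cos(a)]])
L=(B[:,:2]-[.708,.026])@M
h=np.histogram(L[:,0],np.arange(-.2,-.08,.003));print([(x.round(3),n) for n,x in zip(*h) if n]);print(np.percentile(L[:,1],[1,99]))
k=(P[:,2]>.050)&(P[:,2]<.058)&(P[:,0]>.5);L=(P[k][:,:2]-[.708,.026])@M
for s in(-1,1):print("side walls",s,np.percentile(L[L[:,1]*s>0][:,1],[5,50,95]).round(4),(L[:,1]*s>0).sum())
k=(P[:,2]>.062)&(P[:,2]<.075)&(P[:,0]<.53)&(P[:,0]>.48);L=(P[k][:,:2]-[.708,.026])@M
print("panel L",np.percentile(L,[1,50,99],axis=0).round(4))
```

```text
155 
170 [(178, np.float64(490.0), np.float64(-1.0)), (181, np.float64(490.0), np.float64(24.0)), (184, np.float64(491.0), np.float64(38.0)), (187, np.float64(491.0), np.float64(51.0)), (190, np.float64(492.0), np.float64(64.0)), (193, np.float64(494.0), np.float64(70.0)), (196, np.float64(496.0), np.float64(71.0)), (199, np.float64(499.0), np.float64(71.0)), (202, np.float64(502.0), np.float64(71.0)), (205, np.float64(514.0), np.float64(30.0)), (208, np.float64(517.0), np.float64(32.0)), (211, np.float64(520.0), np.float64(31.0)), (214, np.float64(524.0), np.float64(31.0)), (217, np.float64(527.0), np.float64(30.0)), (220, np.float64(534.0), np.float64(17.0)), (223, np.float64(537.0), np.float64(16.0)), (226, np.float64(540.0), np.float64(18.0)), (229, np.float64(544.0), np.float64(16.0)), (232, np.float64(548.0), np.float64(16.0)), (235, np.float64(551.0), np.float64(18.0)), (238, np.float64(554.0), np.float64(19.0)), (241, np.float64(557.0), np.float64(19.0)), (244, np.float64(560.0), np.float64(22.0)), (247, np.float64(560.0), np.float64(31.0)), (250, np.float64(563.0), np.float6
[... 736 characters left out ...]
0.155), np.int64(6)), (np.float64(-0.152), np.int64(4)), (np.float64(-0.149), np.int64(3)), (np.float64(-0.146), np.int64(4)), (np.float64(-0.143), np.int64(6)), (np.float64(-0.14), np.int64(5)), (np.float64(-0.137), np.int64(4)), (np.float64(-0.134), np.int64(108)), (np.float64(-0.131), np.int64(185)), (np.float64(-0.128), np.int64(185)), (np.float64(-0.125), np.int64(180)), (np.float64(-0.122), np.int64(181)), (np.float64(-0.119), np.int64(182)), (np.float64(-0.116), np.int64(143)), (np.float64(-0.113), np.int64(5))]
[-0.12895678 -0.05239509]
side walls -1 [-0.1334 -0.1302 -0.0283] 416
side walls 1 [0.0401 0.1256 0.13  ] 534
panel L [[-0.2037 -0.1398]
 [-0.1991 -0.0362]
 [-0.1916  0.1262]]
```

Emit:
{"op": "send_rows", "data": {"deltas": [{"travel": [0.5, -0.4, 0], "turn": [0, 0, 0.08], "grip": 0}, {"travel": [1, -0.8, 0], "turn": [0, 0, 0.18], "grip": 0}, {"travel": [1.5, -1.2, 0], "turn": [0, 0, 0.3], "grip": 0}, {"travel": [2, -1.6, 0], "turn": [0, 0, 0.42], "grip": 0}, {"travel": [2.5, -2, 0], "turn": [0, 0, 0.54], "grip": 0}, {"travel": [3, -2.4, 0], "turn": [0, 0, 0.66], "grip": 0}, {"travel": [3.5, -2.8, 0], "turn": [0, 0, 0.78], "grip": 0}, {"travel": [4, -3.2, 0], "turn": [0, 0, 0.9], "grip": 0}, {"travel": [4.5, -3.5, 0], "turn": [0, 0, 1.02], "grip": 0}, {"travel": [5, -3.5, 0], "turn": [0, 0, 1.14], "grip": 0}]}}

```text
clock: 6.97
eef_pos: [0.5549, 0.0298, 0.2438]
tcp_rot: [-0.0, -0.48, 0.877, 0.0]
contact_force: [-0.1, -0.2, -1.8]
width: 0.0179
finger_force: 30.0
```

Emit:
{"op": "send_rows", "data": {"deltas": [{"travel": [0.4, 0, -1], "turn": [0, 0, 0.12], "grip": 0}, {"travel": [0.4, 0, -3], "turn": [0, 0, 0.24], "grip": 0}, {"travel": [0.4, 0, -5], "turn": [0, 0, 0.34], "grip": 0}, {"travel": [0.4, 0, -7], "turn": [0, 0, 0.412], "grip": 0}, {"travel": [0.4, 0, -9], "turn": [0, 0, 0.412], "grip": 0}, {"travel": [0.4, 0, -11], "turn": [0, 0, 0.412], "grip": 0}, {"travel": [0.4, 0, -12], "turn": [0, 0, 0.412], "grip": 0}, {"travel": [0.4, 0, -12], "turn": [0, 0, 0.412], "grip": 0}, {"travel": [0.4, 0, -12], "turn": [0, 0, 0.412], "grip": 0}, {"travel": [0.4, 0, -12], "turn": [0, 0, 0.412], "grip": 0}]}}

```text
clock: 7.8
eef_pos: [0.5594, 0.03, 0.125]
tcp_rot: [0.001, -0.647, 0.762, -0.0]
contact_force: [-0.3, -0.7, -1.2]
width: 0.0181
finger_force: 30.0
```

Run:
```python
from h import *
s=arm.observe();n=s["tcp_rot"][1:3];y=2*n*n[1]-[0,1];print(s["eef_pos"],s["tcp_rot"],np.degrees(np.arctan2(y[1],y[0])),s["joint_positions"].round(3),s["width"])
im,_=arm.capture("scene");im2,_=arm.capture("side")
a=cv2.resize(im[170:270,220:370],None,fx=4,fy=4);b=cv2.resize(im2[160:290,200:330],None,fx=3,fy=3)
cv2.imwrite("pics/e.png",a)
for c in ["scene","side"]:
 for u in ["server","server_tip"]: print(u,[(np.round(x["point"],3),round(x["p"],2)) for x in arm.tip_of(c,u)[:1]])
```

```text
[0.55939243 0.03004185 0.1249519 ] [ 5.15505782e-04 -6.47011021e-01  7.62480355e-01 -4.26117908e-04] 170.6332928306757 [ 0.012  0.289  2.057  0.     0.794 -2.966] 0.018138433394100643
server [(array([0.564, 0.049, 0.117]), 0.92)]
server_tip [(array([0.58 , 0.164, 0.12 ]), 0.74)]
server [(array([0.566, 0.05 , 0.117]), 0.68)]
server_tip [(array([ 0.451, -0.372,  0.001]), 0.74)]
```

View pics/e.png

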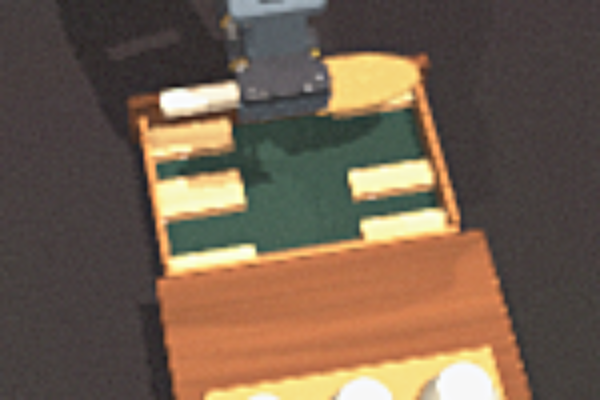

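Emit:
{"op": "send_rows", "data": {"deltas": [{"travel": [0, 0, -1.5], "turn": [0, 0, 0], "grip": 0}, {"travel": [0, 0, -3.5], "turn": [0, 0, 0], "grip": 0}, {"travel": [0, 0, -5.5], "turn": [0, 0, 0], "grip": 0}, {"travel": [0, 0, -7], "turn": [0, 0, 0], "grip": 0}, {"travel": [0, 0, -8.2], "turn": [0, 0, 0], "grip": 0}, {"travel": [0, 0, -9], "turn": [0, 0, 0], "grip": 0}, {"travel": [0, 0, -9.5], "turn": [0, 0, 0], "grip": 0}, {"travel": [0, 0, -9.8], "turn": [0, 0, 0], "grip": 0}, {"travel": [0, 0, -9.8], "turn": [0, 0, 0], "grip": 0}, {"travel": [0, 0, -9.8], "turn": [0, 0, 0], "grip": 0}]}}

```text
clock: 8.93
eef_pos: [0.5591, 0.0299, 0.0264]
tcp_rot: [0.0, -0.647, 0.763, -0.0]
contact_force: [0.5, 0.7, -1.4]
width: 0.0177
finger_force: 30.0
```

No contact with the blocks; lower the last 3 mm and release with a small opening.

Emit:
{"op": "send_rows", "data": {"deltas": [{"travel": [0, 0, -0.15], "turn": [0, 0, 0], "grip": 0}, {"travel": [0, 0, -0.25], "turn": [0, 0, 0], "grip": 0}, {"travel": [0, 0, -0.3], "turn": [0, 0, 0], "grip": 0}, {"travel": [0, 0, -0.3], "turn": [0, 0, 0], "grip": 0}]}}

```text
clock: 9.27
eef_pos: [0.5589, 0.0299, 0.0231]
tcp_rot: [0.0, -0.647, 0.763, -0.0]
contact_force: [-0.4, -0.8, 0.8]
width: 0.0176
finger_force: 30.0
```

Emit:
{"op": "send_rows", "data": {"deltas": [{"travel": [0, 0, 0], "turn": [0, 0, 0], "grip": 0.24}, {"travel": [0, 0, 0], "turn": [0, 0, 0], "grip": 0.28}, {"travel": [0, 0, 0], "turn": [0, 0, 0], "grip": 0.34}, {"travel": [0, 0, 0], "turn": [0, 0, 0], "grip": 0.4}, {"travel": [0, 0, 0], "turn": [0, 0, 0], "grip": 0.4}]}}

```text
clock: 9.68
eef_pos: [0.5587, 0.0299, 0.0229]
tcp_rot: [0.0, -0.647, 0.763, -0.0]
contact_force: [0.0, 1.2, -0.0]
width: 0.036
finger_force: 0.0
```

Emit:
{"op": "send_rows", "data": {"deltas": [{"travel": [0, 0, 0.8], "turn": [0, 0, 0], "grip": 0.4}, {"travel": [0, 0, 3], "turn": [0, 0, 0], "grip": 0.4}, {"travel": [0, 0, 6.5], "turn": [0, 0, 0], "grip": 0.4}, {"travel": [0, 0, 10], "turn": [0, 0, 0], "grip": 0.6}, {"travel": [-0.5, -2, 13.5], "turn": [0, 0, -0.1], "grip": 0.8}, {"travel": [-1.5, -4.5, 16.5], "turn": [0, 0, -0.2], "grip": 1}, {"travel": [-2.5, -7.5, 19], "turn": [0, 0, -0.3], "grip": 1}, {"travel": [-4, -11, 20], "turn": [0, 0, -0.4], "grip": 1}, {"travel": [-5.5, -14.5, 20], "turn": [0, 0, -0.5], "grip": 1}, {"travel": [-7, -18, 20], "turn": [0, 0, -0.6], "grip": 1}]}}

```text
clock: 10.52
eef_pos: [0.4881, -0.1515, 0.2246]
tcp_rot: [0.001, -0.391, 0.921, -0.001]
contact_force: [1.2, -0.9, -0.4]
width: 0.0808
finger_force: 0.0
```

Emit:
{"op": "send_rows", "data": {"deltas": [{"travel": [-1.3, -3.5, 0], "turn": [0, 0, -0.1], "grip": 1}, {"travel": [-2.7, -7, 0], "turn": [0, 0, -0.2], "grip": 1}, {"travel": [-4, -10.5, 0], "turn": [0, 0, -0.3], "grip": 1}, {"travel": [-5.5, -14, 0], "turn": [0, 0, -0.4], "grip": 1}, {"travel": [-6.8, -17.5, 0], "turn": [0, 0, -0.4], "grip": 1}, {"travel": [-8, -21, 0], "turn": [0, 0, -0.4], "grip": 1}, {"travel": [-9, -23.5, 0], "turn": [0, 0, -0.4], "grip": 1}, {"travel": [-9.2, -24.4, 0], "turn": [0, 0, -0.4], "grip": 1}, {"travel": [-9.2, -24.4, 0], "turn": [0, 0, -0.4], "grip": 1}]}}

```text
clock: 11.27
eef_pos: [0.396, -0.3957, 0.2233]
tcp_rot: [0.0, -0.201, 0.98, -0.0]
contact_force: [0.3, -0.1, -0.8]
width: 0.0912
finger_force: 0.0
```

Run:
```python
from h import *
s=arm.observe();n=s["tcp_rot"][1:3];y=2*n*n[1]-[0,1];print(s["eef_pos"],s["tcp_rot"],np.degrees(np.arctan2(y[1],y[0])),s["joint_positions"].round(3),s["width"])
im,w=cloud("wrist");np.save("w.npy",w);cv2.imwrite("pics/f.png",im)
i=arm.camera_info("wrist");print("cam",-cv2.Rodrigues(np.array(i["rvec"]))[0].T@i["tvec"])
for c,u in [("wrist","brush"),("wrist","brush_tip"),("wrist","syrup"),("scene","syrup")]:
  if c=="scene": arm.capture(c)
  print(u,[(np.round(x["point"],3),round(x["p"],2)) for x in arm.tip_of(c,u)[:1]])
im,w2=cloud("scene")
for u in ["server","server_tip"]:print(u,[(np.round(x["point"],3),round(x["p"],2)) for x in arm.tip_of("scene",u)[:1]])
tool("scene","server",w2);cv2.imwrite("pics/g.png",cv2.resize(im[170:270,220:370],None,fx=4,fy=4))
```

```text
[ 0.39601693 -0.39565272  0.22330132] [ 8.32099453e-05 -2.01035081e-01  9.79584017e-01 -2.07807415e-04] 113.19499025575686 [-0.827  0.147  2.015 -0.     0.979 -2.802] 0.09123769310944996
cam [ 0.3255477  -0.42528944  0.39292296]
brush [(array([ 0.45 , -0.371, -0.001]), 0.68)]
brush_tip []
syrup [(array([ 0.428, -0.508,  0.001]), 0.88)]
syrup [(array([ 0.432, -0.508,  0.003]), 0.85)]
server [(array([ 0.543, -0.526,  0.   ]), 0.61)]
server_tip [(array([0.578, 0.166, 0.018]), 0.62)]
scene server 0.83 452 mid [0.566  0.0524] len 0.216 wid 0.056 yaw 82.4
```

View pics/f.png

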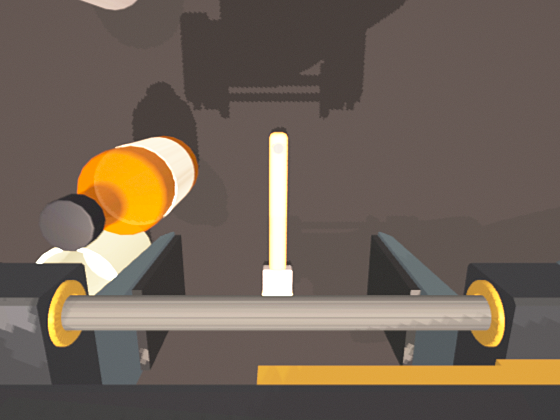

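View pics/g.png

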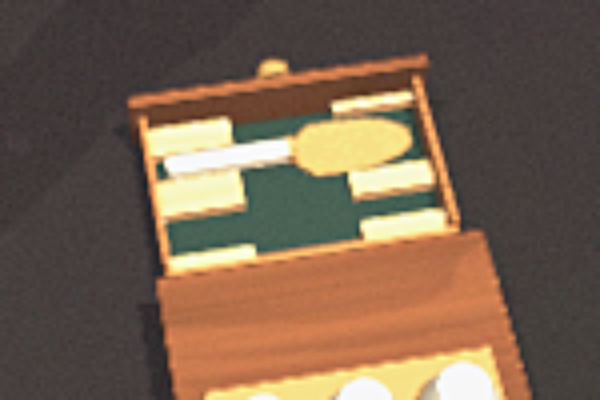

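Run:
```python
import numpy as np,cv2
w=np.load("w.npy");im=cv2.imread("pics/f.png")
m=im.min(2)>90
pts=[]
for v in range(140,262,8):
  u=255+np.flatnonzero((im[v,255:305].max(1)>170));p=np.nanmean(w[v,u],0);pts.append(p)
  if v%16==12:print(v,u[0],u[-1],p.round(4))
pts=np.array(pts);f=np.polyfit(pts[:,0],pts[:,1],1);print("yaw",np.degrees(np.arctan(f[0])))
v=np.flatnonzero(im[120:200,278].max(1)>170)[0]+120;e=w[v+2,278];d=np.array([1,f[0]])/np.hypot(1,f[0])
e=np.array([e[0],np.polyval(f,e[0])]);print(v,"end",e,"origin",e+.111*d,"grip+12",e+.123*d)
k=np.isfinite(w[...,0])&(w[...,2]>.03)&(w[...,2]<.1)&(w[...,1]<-.44)&(w[...,0]<.5)
print("syrup pts",k.sum(),np.nanpercentile(w[k],[2,98],axis=0).round(3))
```

```text
140 269 287 [ 0.3562 -0.4109  0.0157]
156 269 287 [ 0.3708 -0.4046  0.015 ]
172 269 287 [ 0.3858 -0.3982  0.0147]
188 269 287 [ 0.4011 -0.3916  0.0145]
204 269 286 [ 0.4168 -0.3854  0.0154]
220 269 286 [ 0.4328 -0.3786  0.0155]
236 269 286 [ 0.4492 -0.3715  0.0153]
252 269 286 [ 0.4664 -0.3641  0.0144]
yaw 22.95761101306064
132 end [ 0.35088565 -0.41307908] origin [ 0.45309375 -0.36978353] grip+12 [ 0.46414327 -0.36510293]
syrup pts 1733 [[ 0.306 -0.598  0.031]
 [ 0.434 -0.474  0.099]]
```

Emit:
{"op": "send_rows", "data": {"deltas": [{"travel": [2, 1, -0.5], "turn": [0, 0, 0], "grip": 1}, {"travel": [5, 2.3, -2], "turn": [0, 0, 0], "grip": 1}, {"travel": [6.8, 3.1, -5], "turn": [0, 0, 0], "grip": 0.8}, {"travel": [6.8, 3.1, -8.5], "turn": [0, 0, 0], "grip": 0.7}, {"travel": [6.8, 3.1, -12], "turn": [0, 0, 0], "grip": 0.6}, {"travel": [6.8, 3.1, -15.5], "turn": [0, 0, 0], "grip": 0.6}, {"travel": [6.8, 3.1, -18.5], "turn": [0, 0, 0], "grip": 0.6}, {"travel": [6.8, 3.1, -20.5], "turn": [0, 0, 0], "grip": 0.6}, {"travel": [6.8, 3.1, -21.7], "turn": [0, 0, 0], "grip": 0.6}, {"travel": [6.8, 3.1, -21.7], "turn": [0, 0, 0], "grip": 0.6}]}}

```text
clock: 12.6
eef_pos: [0.4637, -0.362, 0.0037]
tcp_rot: [-0.001, -0.202, 0.979, 0.001]
contact_force: [-0.0, -0.2, 0.0]
width: 0.0551
finger_force: 0.0
```

Emit:
{"op": "send_rows", "data": {"deltas": [{"travel": [0, -0.2, 0.2], "turn": [0, 0, 0], "grip": 0.4}, {"travel": [0, -0.2, 0.2], "turn": [0, 0, 0], "grip": 0.2}, {"travel": [0, -0.2, 0.2], "turn": [0, 0, 0], "grip": 0}, {"travel": [0, -0.2, 0.2], "turn": [0, 0, 0], "grip": 0}, {"travel": [0, -0.2, 0.2], "turn": [0, 0, 0], "grip": 0}, {"travel": [0, -0.2, 0.2], "turn": [0, 0, 0], "grip": 0}, {"travel": [0, -0.2, 0.2], "turn": [0, 0, 0], "grip": 0}, {"travel": [0, -0.2, 0.2], "turn": [0, 0, 0], "grip": 0}], "force": 25}}

```text
clock: 13.27
eef_pos: [0.4649, -0.3652, 0.0084]
tcp_rot: [0.0, -0.202, 0.979, -0.0]
contact_force: [-1.8, 1.4, 7.3]
width: 0.0178
finger_force: 25.0
```

Emit:
{"op": "send_rows", "data": {"deltas": [{"travel": [0, 0, 0.8], "turn": [0, 0, 0], "grip": 0}, {"travel": [0, 0, 3], "turn": [0, 0, 0], "grip": 0}, {"travel": [0, 0, 6.5], "turn": [0, 0, 0], "grip": 0}, {"travel": [0, 0, 10], "turn": [0, 0, 0], "grip": 0}, {"travel": [0.5, 1, 13.5], "turn": [0, 0, -0.05], "grip": 0}, {"travel": [1.3, 3, 17], "turn": [0, 0, -0.15], "grip": 0}, {"travel": [2.3, 5.5, 20], "turn": [0, 0, -0.27], "grip": 0}, {"travel": [3.5, 8.5, 22], "turn": [0, 0, -0.39], "grip": 0}, {"travel": [5, 12, 22], "turn": [0, 0, -0.51], "grip": 0}, {"travel": [6.5, 15.5, 22], "turn": [0, 0, -0.63], "grip": 0}]}}

```text
clock: 14.1
eef_pos: [0.53, -0.2102, 0.2302]
tcp_rot: [0.002, 0.112, 0.994, -0.001]
contact_force: [0.6, 0.3, -0.9]
width: 0.0178
finger_force: 25.0
```

Emit:
{"op": "send_rows", "data": {"deltas": [{"travel": [1.5, 3.5, 0], "turn": [0, 0, -0.12], "grip": 0}, {"travel": [3, 7, 0], "turn": [0, 0, -0.24], "grip": 0}, {"travel": [4.5, 10.5, 0], "turn": [0, 0, -0.36], "grip": 0}, {"travel": [6, 14, 0], "turn": [0, 0, -0.48], "grip": 0}, {"travel": [7.5, 17.5, 0], "turn": [0, 0, -0.6], "grip": 0}, {"travel": [8.7, 20, 0], "turn": [0, 0, -0.72], "grip": 0}, {"travel": [9.7, 22, 0], "turn": [0, 0, -0.84], "grip": 0}, {"travel": [10.2, 23.2, 0], "turn": [0, 0, -0.96], "grip": 0}, {"travel": [10.3, 23.5, 0], "turn": [0, 0, -1.08], "grip": 0}, {"travel": [10.3, 23.6, 0], "turn": [0, 0, -1.2], "grip": 0}]}}

```text
clock: 14.93
eef_pos: [0.6322, 0.0258, 0.2282]
tcp_rot: [-0.0, 0.653, 0.757, -0.0]
contact_force: [0.1, 0.2, -1.1]
width: 0.0178
finger_force: 25.0
```

Emit:
{"op": "send_rows", "data": {"deltas": [{"travel": [0, 0, 0], "turn": [0, 0, -0.12], "grip": 0}, {"travel": [0, 0, 0], "turn": [0, 0, -0.24], "grip": 0}, {"travel": [0, 0, 0], "turn": [0, 0, -0.311], "grip": 0}, {"travel": [0, 0, 0], "turn": [0, 0, -0.311], "grip": 0}, {"travel": [0, 0, 0], "turn": [0, 0, -0.311], "grip": 0}]}}

```text
clock: 15.35
eef_pos: [0.632, 0.0247, 0.2282]
tcp_rot: [0.0, 0.76, 0.65, 0.0]
contact_force: [0.2, 0.4, -0.8]
width: 0.0179
finger_force: 25.0
```

Run:
```python
from h import *
s=arm.observe();n=s["tcp_rot"][1:3];y=2*n*n[1]-[0,1];print(s["eef_pos"],s["tcp_rot"],np.degrees(np.arctan2(y[1],y[0])),s["joint_positions"].round(3),s["width"])
for c in ["scene","side"]:
 im,w=cloud(c);tool(c,"brush",w)
 for u in ["brush","brush_tip"]: print(u,[(np.round(x["point"],3),round(x["p"],2)) for x in arm.tip_of(c,u)[:1]])
```

```text
[0.63199267 0.02468696 0.22817583] [2.49179493e-05 7.60100505e-01 6.49805526e-01 1.31763781e-05] -8.946118040944024 [ 0.002  0.258  1.868 -0.     1.015  0.158] 0.01788959666178305
scene brush 0.56 344 mid [0.5873 0.0619] len 0.255 wid 0.133 yaw 85.1
brush [(array([0.637, 0.038, 0.222]), 0.76)]
brush_tip [(array([ 0.615, -0.07 ,  0.227]), 0.9)]
side brush 0.76 357 mid [0.6545 0.0298] len 0.24 wid 0.1 yaw -89.5
brush [(array([0.636, 0.036, 0.22 ]), 0.76)]
brush_tip [(array([ 0.612, -0.071,  0.226]), 0.67)]
```

Emit:
{"op": "send_rows", "data": {"deltas": [{"travel": [0.1, 0.1, -2], "turn": [0, 0, -0.008], "grip": 0}, {"travel": [0.1, 0.1, -5], "turn": [0, 0, -0.008], "grip": 0}, {"travel": [0.1, 0.1, -8.5], "turn": [0, 0, -0.008], "grip": 0}, {"travel": [0.1, 0.1, -12], "turn": [0, 0, -0.008], "grip": 0}, {"travel": [0.1, 0.1, -15], "turn": [0, 0, -0.008], "grip": 0}, {"travel": [0.1, 0.1, -17], "turn": [0, 0, -0.008], "grip": 0}, {"travel": [0.1, 0.1, -18.5], "turn": [0, 0, -0.008], "grip": 0}, {"travel": [0.1, 0.1, -19.5], "turn": [0, 0, -0.008], "grip": 0}, {"travel": [0.1, 0.1, -19.8], "turn": [0, 0, -0.008], "grip": 0}, {"travel": [0.1, 0.1, -19.8], "turn": [0, 0, -0.008], "grip": 0}]}}

```text
clock: 16.58
eef_pos: [0.6334, 0.0257, 0.0299]
tcp_rot: [-0.0, 0.764, 0.646, -0.0]
contact_force: [0.2, 0.1, -0.4]
width: 0.0179
finger_force: 25.0
```

Emit:
{"op": "send_rows", "data": {"deltas": [{"travel": [0, 0, -0.1], "turn": [0, 0, 0], "grip": 0}, {"travel": [0, 0, -0.2], "turn": [0, 0, 0], "grip": 0}, {"travel": [0, 0, -0.3], "turn": [0, 0, 0], "grip": 0}, {"travel": [0, 0, -0.3], "turn": [0, 0, 0], "grip": 0}]}}

```text
clock: 16.92
eef_pos: [0.6335, 0.0257, 0.0274]
tcp_rot: [0.0, 0.764, 0.646, 0.0]
contact_force: [0.0, 0.1, -0.8]
width: 0.0181
finger_force: 25.0
```

Emit:
{"op": "send_rows", "data": {"deltas": [{"travel": [0, 0, -0.1], "turn": [0, 0, 0], "grip": 0}, {"travel": [0, 0, -0.2], "turn": [0, 0, 0], "grip": 0}, {"travel": [0, 0, -0.25], "turn": [0, 0, 0], "grip": 0}, {"travel": [0, 0, -0.25], "turn": [0, 0, 0], "grip": 0}]}}

```text
clock: 17.25
eef_pos: [0.6351, 0.0255, 0.0264]
tcp_rot: [0.001, 0.764, 0.646, 0.001]
contact_force: [-2.3, -3.2, 20.2]
width: 0.0182
finger_force: 25.0
```

Emit:
{"op": "send_rows", "data": {"deltas": [{"travel": [0, 0, 0.1], "turn": [0, 0, 0], "grip": 0}, {"travel": [0, 0, 0.15], "turn": [0, 0, 0], "grip": 0.22}, {"travel": [0, 0, 0.15], "turn": [0, 0, 0], "grip": 0.26}, {"travel": [0, 0, 0.15], "turn": [0, 0, 0], "grip": 0.32}, {"travel": [0, 0, 0.15], "turn": [0, 0, 0], "grip": 0.38}, {"travel": [0, 0, 0.15], "turn": [0, 0, 0], "grip": 0.38}]}}

```text
clock: 17.75
eef_pos: [0.633, 0.0257, 0.0257]
tcp_rot: [-0.0, 0.764, 0.646, -0.0]
contact_force: [0.2, -0.3, 0.1]
width: 0.0348
finger_force: 0.0
```

Emit:
{"op": "send_rows", "data": {"deltas": [{"travel": [0, 0, 0.8], "turn": [0, 0, 0], "grip": 0.38}, {"travel": [0, 0, 3], "turn": [0, 0, 0], "grip": 0.38}, {"travel": [0, 0, 6.5], "turn": [0, 0, 0], "grip": 0.38}, {"travel": [0, 0, 10], "turn": [0, 0, 0], "grip": 0.38}, {"travel": [-3, 0.5, 12], "turn": [0, 0, 0], "grip": 0.2}, {"travel": [-7, 1, 12], "turn": [0, 0, 0], "grip": 0}, {"travel": [-11, 2, 12], "turn": [0, 0, 0], "grip": 0}, {"travel": [-15, 2.8, 12], "turn": [0, 0, 0], "grip": 0}, {"travel": [-19, 3.5, 12], "turn": [0, 0, 0], "grip": 0}, {"travel": [-22, 4.2, 12], "turn": [0, 0, 0], "grip": 0}]}}

```text
clock: 18.58
eef_pos: [0.4099, 0.0678, 0.1457]
tcp_rot: [-0.0, 0.764, 0.646, -0.0]
contact_force: [0.3, -0.8, 0.4]
width: 0.0003
finger_force: 0.0
```

Run:
```python
from h import *
s=arm.observe();print(s["eef_pos"],s["joint_positions"].round(3),s["width"],s["contact_force"])
for c in ["scene","side"]:
 im,w=cloud(c);tool(c,"brush",w);tool(c,"server",w)
 for u in ["brush","brush_tip","server","server_tip","drawer_knob"]: print(u,[(np.round(x["point"],3),round(x["p"],2)) for x in arm.tip_of(c,u)[:1]])
 if c=="scene": cv2.imwrite("pics/h.png",cv2.resize(im[170:270,220:370],None,fx=4,fy=4))
```

```text
[0.40993558 0.06776327 0.14574564] [0.108 0.027 2.324 0.    0.792 0.275] 0.00028176277915242895 [ 0.33539259 -0.84218789  0.44501645]
scene brush 0.56 403 mid [0.6388 0.0402] len 0.217 wid 0.035 yaw 80.4
scene server 0.96 476 mid [0.5665 0.0499] len 0.226 wid 0.053 yaw 81.8
brush [(array([0.638, 0.04 , 0.019]), 0.86)]
brush_tip [(array([ 0.616, -0.066,  0.026]), 0.59)]
server [(array([0.565, 0.053, 0.016]), 0.67)]
server_tip [(array([0.585, 0.167, 0.018]), 0.73)]
drawer_knob [(array([0.477, 0.066, 0.043]), 0.6)]
side brush 0.98 469 mid [0.6341 0.0433] len 0.217 wid 0.031 yaw 80.2
side server 0.72 701 mid [0.5628 0.0518] len 0.207 wid 0.052 yaw 80.0
brush [(array([0.634, 0.039, 0.024]), 0.88)]
brush_tip [(array([ 0.612, -0.069,  0.024]), 0.84)]
server [(array([0.571, 0.048, 0.016]), 0.62)]
server_tip [(array([0.582, 0.158, 0.016]), 0.62)]
drawer_knob [(array([0.482, 0.067, 0.043]), 0.94)]
```

View pics/h.png

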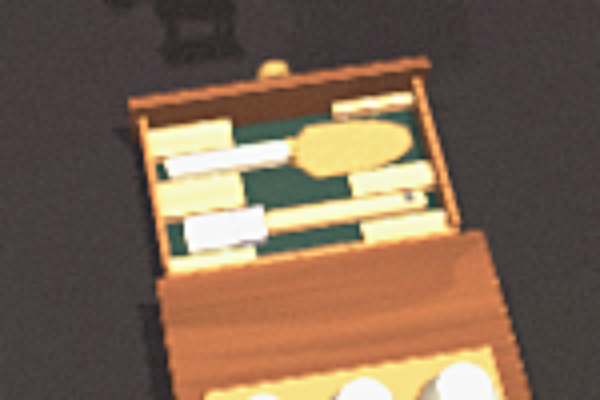

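Emit:
{"op": "send_rows", "data": {"deltas": [{"travel": [2, 0.2, -1], "turn": [0, 0, 0], "grip": 0}, {"travel": [3.5, 0.4, -3], "turn": [0, 0, 0], "grip": 0}, {"travel": [3.5, 0.4, -6], "turn": [0, 0, 0], "grip": 0}, {"travel": [3.5, 0.4, -9], "turn": [0, 0, 0], "grip": 0}, {"travel": [3.5, 0.4, -11], "turn": [0, 0, 0], "grip": 0}, {"travel": [3.5, 0.4, -11.7], "turn": [0, 0, 0], "grip": 0}, {"travel": [3.5, 0.4, -11.7], "turn": [0, 0, 0], "grip": 0}, {"travel": [3.5, 0.4, -11.7], "turn": [0, 0, 0], "grip": 0}]}}

```text
clock: 20.05
eef_pos: [0.4484, 0.0717, 0.0294]
tcp_rot: [-0.0, 0.764, 0.646, -0.0]
contact_force: [-0.2, 0.1, 0.2]
width: 0.0007
finger_force: 0.0
```

Emit:
{"op": "send_rows", "data": {"deltas": [{"travel": [0.5, -0.08, 0], "turn": [0, 0, 0], "grip": 0}, {"travel": [1, -0.16, 0], "turn": [0, 0, 0], "grip": 0}, {"travel": [1.4, -0.23, 0], "turn": [0, 0, 0], "grip": 0}, {"travel": [1.8, -0.3, 0], "turn": [0, 0, 0], "grip": 0}, {"travel": [2.2, -0.36, 0], "turn": [0, 0, 0], "grip": 0}, {"travel": [2.6, -0.43, 0], "turn": [0, 0, 0], "grip": 0}, {"travel": [3.1, -0.51, 0], "turn": [0, 0, 0], "grip": 0}, {"travel": [3.7, -0.61, 0], "turn": [0, 0, 0], "grip": 0}, {"travel": [4.3, -0.71, 0], "turn": [0, 0, 0], "grip": 0}, {"travel": [5, -0.83, 0], "turn": [0, 0, 0], "grip": 0}]}}

```text
clock: 20.88
eef_pos: [0.4986, 0.0633, 0.0288]
tcp_rot: [-0.0, 0.764, 0.646, -0.0]
contact_force: [-2.8, 0.0, 2.7]
width: 0.0004
finger_force: 1.6
```

Emit:
{"op": "send_rows", "data": {"deltas": [{"travel": [0.9, -0.15, 0], "turn": [0, 0, 0], "grip": 0}, {"travel": [2, -0.33, 0], "turn": [0, 0, 0], "grip": 0}, {"travel": [3.2, -0.53, 0], "turn": [0, 0, 0], "grip": 0}, {"travel": [4.4, -0.73, 0], "turn": [0, 0, 0], "grip": 0}, {"travel": [5.6, -0.93, 0], "turn": [0, 0, 0], "grip": 0}, {"travel": [6.8, -1.12, 0], "turn": [0, 0, 0], "grip": 0}, {"travel": [8, -1.32, 0], "turn": [0, 0, 0], "grip": 0}, {"travel": [9.2, -1.52, 0], "turn": [0, 0, 0], "grip": 0}, {"travel": [10.4, -1.72, 0], "turn": [0, 0, 0], "grip": 0}, {"travel": [11.4, -1.88, 0], "turn": [0, 0, 0], "grip": 0}]}}

```text
clock: 21.72
eef_pos: [0.6136, 0.0443, 0.0288]
tcp_rot: [0.0, 0.764, 0.646, 0.0]
contact_force: [-2.8, -1.6, 0.9]
width: 0.0008
finger_force: 1.6
```

Emit:
{"op": "send_rows", "data": {"deltas": [{"travel": [0.6, -0.1, 0], "turn": [0, 0, 0], "grip": 0}, {"travel": [1.2, -0.2, 0], "turn": [0, 0, 0], "grip": 0}, {"travel": [1.8, -0.3, 0], "turn": [0, 0, 0], "grip": 0}, {"travel": [2.4, -0.4, 0], "turn": [0, 0, 0], "grip": 0}, {"travel": [2.9, -0.48, 0], "turn": [0, 0, 0], "grip": 0}, {"travel": [3.4, -0.56, 0], "turn": [0, 0, 0], "grip": 0}, {"travel": [3.9, -0.64, 0], "turn": [0, 0, 0], "grip": 0}, {"travel": [4.3, -0.71, 0], "turn": [0, 0, 0], "grip": 0}, {"travel": [4.6, -0.76, 0], "turn": [0, 0, 0], "grip": 0}, {"travel": [4.8, -0.79, 0], "turn": [0, 0, 0], "grip": 0}]}}

```text
clock: 22.55
eef_pos: [0.6562, 0.0372, 0.0285]
tcp_rot: [-0.004, 0.764, 0.646, -0.004]
contact_force: [-44.2, 7.5, 40.0]
width: 0.0004
finger_force: 24.2
```

Run:
```python
from h import *
s=arm.observe();print(s["eef_pos"],s["contact_force"])
for c in ["scene","side"]:
 im,w=cloud(c);print([(np.round(x["point"],3),round(x["p"],2)) for x in arm.tip_of(c,"drawer_knob")[:1]])
 a=-.165;M=np.array([[np.cos(a),-np.sin(a)],[np.sin(a),np.cos(a)]]);P=w.reshape(-1,3);P=P[np.isfinite(P[:,0])];L=(P[:,:2]-[.708,.026])@M
 k=(P[:,2]>.05)&(P[:,2]<.075)&(abs(L[:,1])<.12)&(abs(L[:,1])>.06)&(L[:,0]>-.12)&(L[:,0]<.02)
 print(k.sum(),np.percentile(L[k,0],[5,25,50,75,95]).round(4) if k.sum() else "")
```

```text
[0.65616012 0.03720985 0.02852894] [-44.16492804   7.4997605   40.00495443]
[]
29 [-0.0111 -0.0098 -0.008  -0.0072 -0.0057]
[(array([0.669, 0.036, 0.041]), 0.67)]
117 [-0.0149 -0.0137 -0.0124 -0.0084 -0.004 ]
```

Emit:
{"op": "send_rows", "data": {"deltas": [{"travel": [-0.5, 0.08, 0], "turn": [0, 0, 0], "grip": 0}, {"travel": [-2, 0.33, 0], "turn": [0, 0, 0], "grip": 0}, {"travel": [-5, 0.83, 0], "turn": [0, 0, 0], "grip": 0}, {"travel": [-8, 1.3, 0], "turn": [0, 0, 0], "grip": 0}, {"travel": [-11, 1.8, 0], "turn": [0, 0, 0], "grip": 0}, {"travel": [-14, 2.3, 0], "turn": [0, 0, 0], "grip": 0}, {"travel": [-17, 2.8, 0], "turn": [0, 0, 0], "grip": 0}, {"travel": [-19, 3.1, 0], "turn": [0, 0, 0], "grip": 0}]}}

```text
clock: 23.42
eef_pos: [0.468, 0.068, 0.0288]
tcp_rot: [-0.0, 0.763, 0.646, -0.0]
contact_force: [0.1, -0.2, 0.2]
width: 0.0005
finger_force: 0.0
```

Run:
```python
from h import *
s=arm.observe();print(s["eef_pos"],s["contact_force"])
ims=[]
for c in ["scene","side"]:
 im,w=cloud(c);ims.append(im);print([(np.round(x["point"],3),round(x["p"],2)) for x in arm.tip_of(c,"drawer_knob")[:1]])
 a=-.165;M=np.array([[np.cos(a),-np.sin(a)],[np.sin(a),np.cos(a)]]);P=w.reshape(-1,3);P=P[np.isfinite(P[:,0])];L=(P[:,:2]-[.708,.026])@M
 for z0,z1 in((.03,.065),(.065,.076),(.078,.084),(.084,.09)):
  k=(P[:,2]>z0)&(P[:,2]<z1)&(abs(L[:,1])<.12)&(L[:,0]>-.03)&(L[:,0]<.02)
  print(z0,k.sum(),np.percentile(L[k,0],[2,25,50,75,98]).round(4) if k.sum() else "")
cv2.imwrite("pics/i.png",np.hstack([cv2.resize(ims[0][180:320,230:370],(400,400)),cv2.resize(ims[1][130:270,130:270],(400,400))]))
```

```text
[0.46804528 0.06799749 0.02883471] [ 0.14532527 -0.20582365  0.21666923]
[(array([0.666, 0.03 , 0.042]), 0.69)]
0.03 21 [-0.0299 -0.0292 -0.0273 -0.0245 -0.0113]
0.065 60 [-0.0118 -0.0098 -0.0084 -0.007  -0.0047]
0.078 113 [0.0004 0.0039 0.0097 0.0142 0.0194]
0.084 191 [0.0023 0.0074 0.0115 0.0156 0.0196]
[(array([0.666, 0.033, 0.042]), 0.79)]
0.03 336 [-0.0229 -0.0143 -0.0137 -0.013   0.0157]
0.065 306 [-0.0153 -0.0129 -0.0094 -0.0058 -0.0009]
0.078 122 [-0.003  -0.0016 -0.      0.0094  0.019 ]
0.084 409 [-0.0024  0.0029  0.0085  0.0137  0.0194]
```

View pics/i.png

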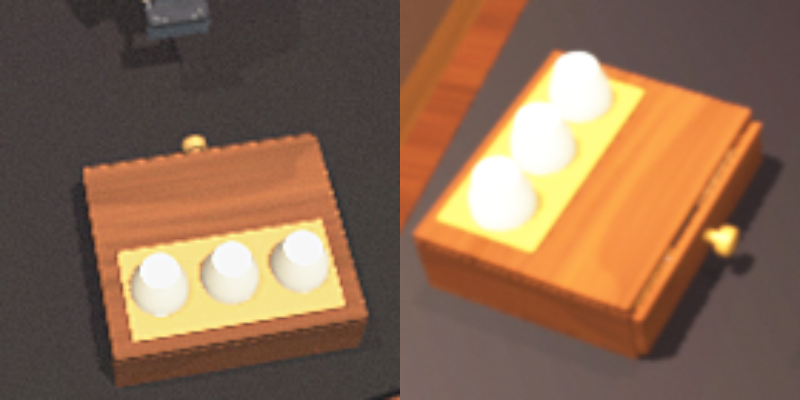

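```bash
python3 -c "
from workcell import arm
print(arm.hand_in())"
```

```text
the job is handed in; nothing more can be done
None
```

I laid the server and the brush in their compartments, pushed the drawer until it stopped with its front flush against the cabinet, and handed the job in at about 23 s; no verdict came back, and I did not re-check the tools once the drawer was shut.

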